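# Gather the loose nuts in the pouring corner of a parts tote

### The arm

A 6-joint arm with a two-finger parallel gripper is mounted at the origin on a cart in front of the work surface, level with it; the furniture and walls round the work are solid. World frame = base frame: x ahead of the robot, y to its left, z up, the work surface at z = 0. Lengths are in m, angles in rad, forces in N, time in s.
With the tool pointing down it reaches from about 0.325 to 0.875 m from the base axis. Payload 4.4 kg.
Tool frame: the origin (TCP) lies midway between the tips of the shut fingers; the grasp point (between the pads) lies 19 mm behind it; z points along the fingers, y is the direction in which the jaws open and shut (so a half turn about z gives the same grasp; the last joint's range is limited). The gripper opens to 85 mm and grips with 20 to 120 N. Pads are 22 mm wide; open, the fingers measure 114 mm over their backs; the gripper's body (76 mm by 85 mm) begins 54 mm behind the grasp point. The pads swing forward as they close: fully open they stand 13 mm farther back than shut.
Start: joints at [1.077, 0.207, 1.542, -0, 1.393, -0.15], TCP at [0.193, 0.542, 0.231] pointing down, gripper open.
Joint ranges: [-2.73, 2.73], [-0.86, 2.22], [0.23, 2.46], [-1.11, 4.25], [0.08, 2.63], [-2.82, 2.82]. Speed limits (rad/s): [2.79, 2.79, 3.14, 3.14, 3.14, 3.14].

### API

Orientations are given as a unit quaternion [x, y, z, w].
In Python, from workcell import ctrl, optics gives the robot as it stands.
- The arm moves only by the shell command python3 -m inch 'ROWS' [OPENING] [FORCE]. ROWS is JSON, a list of rows, each an object of numbers: "dx", "dy", "dz": the shift along the tool's x, y, z in units of 25 mm (1.0 is 25 mm); "rx", "ry", "rz": the turn, a rotation vector about the tool's x, y, z in units of 5 degrees (1.0 is 5 degrees). A call has 1 to 8 rows; each row shifts and turns the pose as measured when the row begins, along the tool's axes as they then stand; what a row does not reach is not made up. A row lasts 1/12 s, in which the tool goes at most 41.7 mm and 7.16 degrees, less where a joint would pass 70% of its speed; a pose out of reach is approached as far as the arm can. A call is refused whole if a number of a shift passes 1 or a number of a turn 1, either way. A call with a gripper value outside its range is refused whole. OPENING is the opening, from 0 (shut) to 1 (fully open), set as the call begins (- or left out, the last holds). The fingers move at their own pace and stop on an object; FORCE is the grip in N (left out, the last holds). Time passes only in rows, so rows that do not move let the fingers close. It gives the time, the measured TCP pose, the force and the opening at its end, in the units of the state.
- ctrl.get_state(): the state, without advancing time (a new reading comes with each control period).
- optics.snapshot(name): name is "side" or "top"; returns a dict with "pixels" (400x640x3 uint8, blue, green, red), "z_map" (400x640 float32, m along the optical axis (not along the pixel's ray), 0 where there is no reading), "mtx" (3x3 intrinsics, pixels), "R" (3x3) and "t" (3): a world point X has camera coordinates R X + t. Camera axes: x right, y down, z forward; pixel columns grow to the right and rows downward; lengths in m; the calibration is good to about 2 mm. A picture is of the moment at which its call begins.
- ctrl.job_done(): hands the job in, once; it reports no verdict.
The state is a dict: "time": time; "qpos": joint angles; "dq": joint speeds; "joint_torque": joint torques, N m; "eef_pos": TCP position; "tcp_rot": TCP orientation; "wrist_force": force on the tool from outside, world axes, zero at the start; "moment": the same for the moment, N m; "grip_width": finger opening in m.
Only numpy, scipy, OpenCV 4.12 (cv2) and the standard library are available. Lean on these libraries where they do the work, as an engineer would, in place of code of your own. Each camera call takes 0.05 s, during which the arm holds its last target. There are 200 camera calls.

### The job

Lift the loose lid off the small parts tote by its knob and set it down flat on the table, knob up. Then pick the tote up by its stick handle, well clear of the table, and tilt it towards the corner with the pouring lip until all four loose nuts have slid together into that corner, spilling none. Finish still holding the tote like that: in the air, tilted, at rest, with the nuts in the corner; leave everything else on the table where it stands.

Things in the scene. Friction and masses are not known exactly. Their poses are not given: they have to be found in the camera images.
- tote: Grey open parts tote, about 160 g, 120 (its x) x 90 (y) x 36 mm high, walls and floor 3 mm; origin under its centre, z up. A level stick handle, 18 mm wide, 77 mm long, from 15 to 35 mm above the tote's underside, leaves the middle of its +y side. The pouring lip is a small tongue outside the rim of the (-x,-y) corner. Starts on the table, lid on, nuts spread over its floor
- tote_handle (a point): Point in the middle of the tote's stick handle: at tote (0, 90, 25) mm; the handle runs along the tote's y and is pinched across its 18 mm width, along the tote's x
- pour_corner (a point): Inner floor corner of the tote below the pouring lip, at tote (-57, -42, 3) mm: where the nuts must gather
- pour_corner_foot (a point): Outer lower corner of the tote below the pouring lip, at tote (-60, -45, 0) mm: its lowest point when it is tilted that way
- tote_lid: Loose pale frosted lid on the tote's rim, 50 g: 122x92x3 mm plate with a 4 mm deep spigot (3 mm play) inside the rim, no latch. Origin under the spigot's centre: 32 mm above the tote's underside when on, 0 when on the table; z up. Black round upright knob on its middle, 22 mm in diameter, from 7 to 35 mm above the origin
- lid_knob (a point): Point on the axis of the lid's knob, 27 mm above the lid's origin (20 mm above the plate)
- nut_0: One of four equal loose steel hex nuts in the tote, 17 mm across flats, 8 mm high, 12 g, lying flat; origin under its centre. Smooth: it slides on the tote's floor and walls once the slope is more than about 9 degrees (hidden friction varies by a fifth); along a wall it needs more
- nut_1: One of four equal loose steel hex nuts in the tote, 17 mm across flats, 8 mm high, 12 g, lying flat; origin under its centre. Smooth: it slides on the tote's floor and walls once the slope is more than about 9 degrees (hidden friction varies by a fifth); along a wall it needs more
- nut_2: One of four equal loose steel hex nuts in the tote, 17 mm across flats, 8 mm high, 12 g, lying flat; origin under its centre. Smooth: it slides on the tote's floor and walls once the slope is more than about 9 degrees (hidden friction varies by a fifth); along a wall it needs more
- nut_3: One of four equal loose steel hex nuts in the tote, 17 mm across flats, 8 mm high, 12 g, lying flat; origin under its centre. Smooth: it slides on the tote's floor and walls once the slope is more than about 9 degrees (hidden friction varies by a fifth); along a wall it needs more
- tube_fitting: Bystander: black push-in tube fitting lying down, 21x57x22 mm; origin under its centre
- blue_slide_box: Bystander: flat blue carton, 62x86x24 mm; origin under its centre
- tall_vial: Bystander: slim amber vial with white cap, 28 mm wide, 113 mm high; origin under its centre
- white_box: Bystander: flat white box, 57x89x31 mm; origin under its centre

How it is judged:
On the way, in this order (a step that is already met when the one before it is completed fails the run):
1. the lid lies flat on the table, knob up, let go (height (world z) of tote_lid below 0.008 m and angle between tote_lid's own z axis and vertical below 0.1 rad and contact force between the fingers and tote_lid below 0.1 N and linear speed of tote_lid below 0.02 m/s), for 0.2 s.
2. the tote is held by the fingers clear of the table (contact force between the fingers and tote above 1 N and height (world z) of pour_corner_foot above 0.03 m and contact force between tote and tote_lid below 0.1 N), for 0.2 s.
At the end, for the whole second after the job is handed in: Tote in the fingers at rest, foot of its pouring corner over 30 mm up, off the lid, tilted over 0.21 rad, its x and y axes both over 0.07 rad upward; all four nuts within 60 mm of the pouring corner's inner floor point; lid on the table, knob up, within 0.1 rad of flat, untouched (all of step 2 and angle between tote's own z axis and vertical above 0.21 rad and angle between tote's own x axis and vertical below 1.5 rad and angle between tote's own y axis and vertical below 1.5 rad and linear speed of tote below 0.03 m/s and angular speed of tote below 0.2 rad/s and distance between each of nut_0, nut_1, nut_2, nut_3 and pour_corner below 0.06 m and height (world z) of tote_lid below 0.008 m and angle between tote_lid's own z axis and vertical below 0.1 rad and contact force between the fingers and tote_lid below 0.1 N); the arm keeps its last pose, push and grip.
It fails at once if a small thing standing by (fitting, blue carton, tall vial, white box) is moved by more than 30 mm (distance of any of tube_fitting, blue_slide_box, tall_vial, white_box from where it was at the start of the episode above 0.03 m).
It also fails if it takes over 58 s, if anything falls off the work surface, if the arm or the gripper's body presses on something with over 40 N, if the wrist force passes 120 N, or if a joint passes its speed limit or range.

## Working session

There is one attempt and no reset: what is moved stays moved. The work goes in short steps, Python scripts to look and compute and a shell command to move; the robot and the scene stay as the last step left them, time stands still between calls to the robot, and variables do not carry over. Pictures are saved under pics/ and viewed, about 8 in all and at most 12, crops included, and the job is handed in when it is done.

```bash
mkdir -p pics; ls; python3 - <<'E'
from workcell import ctrl, optics
import cv2,numpy as np
for n in("top","side"):
    s=optics.snapshot(n); cv2.imwrite(f"pics/{n}0.png",s["pixels"]); np.savez(f"{n}0.npz",**s)
    print(n,s["mtx"].tolist(),np.round(-s["R"].T@s["t"],3),np.round(s["R"],3).tolist())
print(ctrl.get_state())
E
```

```text
pics
top [[492.890615631109, 0.0, 314.02948918238786], [0.0, 492.890615631109, 199.17672509343103], [0.0, 0.0, 1.0]] [-0.579  0.266  1.601] [[-0.29, -0.957, -0.01], [-0.751, 0.234, -0.618], [0.594, -0.172, -0.786]]
side [[407.02663937865464, 0.0, 313.21031341926647], [0.0, 407.02663937865464, 200.09361374940514], [0.0, 0.0, 1.0]] [0.521 0.981 0.899] [[-1.0, -0.017, -0.019], [0.004, 0.623, -0.782], [0.025, -0.782, -0.623]]
{'time': 0.1, 'qpos': array([ 1.07754809e+00,  2.07403189e-01,  1.54283937e+00,  1.05535518e-05,
        1.39347068e+00, -1.50517040e-01]), 'dq': array([-0.00025029, -0.00145312, -0.00367774,  0.00030518, -0.00065219,
        0.00215033]), 'joint_torque': array([-1.09278364e-03, -3.84092510e+01, -2.92550272e+01, -3.15929456e-04,
        4.87251644e-03, -1.63086526e-05]), 'eef_pos': array([0.19292214, 0.54093922, 0.2301896 ]), 'tcp_rot': array([ 1.70528931e-01,  9.85352099e-01, -1.00419670e-03, -3.40353804e-04]), 'wrist_force': array([-0.16249598,  0.53380575, -0.77773515]), 'moment': array([-0.00088466, -0.03542578,  0.01763824]), 'grip_width': 0.08544034070564982}
```

View pics/top0.png

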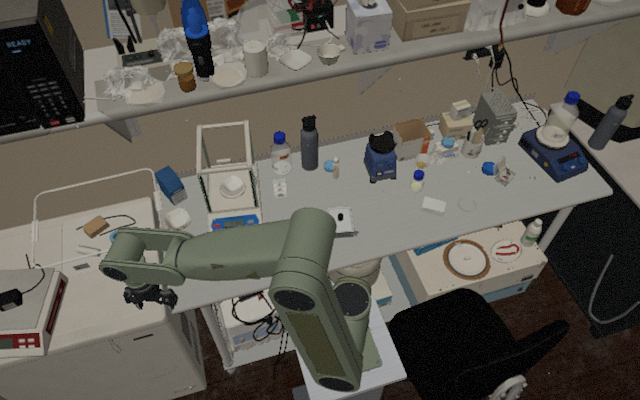

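View pics/side0.png

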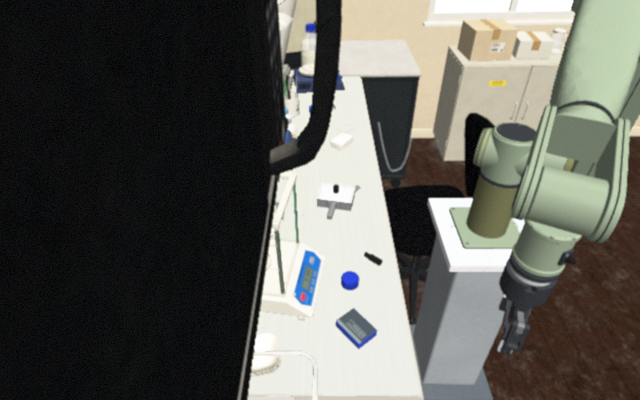

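Side view: tote near (337,197), knob (336,187), handle toward (331,212), lip near (357,187). Top view: tote at (342,220), partly hidden by the arm. Next I'll crop and measure.

```bash
cat > h.py <<'E'
import numpy as np,cv2
from workcell import ctrl,optics
from scipy.spatial.transform import Rotation as Rot
def ray(s,u,v,z):
    d=s["R"].T@np.linalg.inv(s["mtx"])@np.array([u,v,1.]); c=-s["R"].T@s["t"]
    return c+d*(z-c[2])/d[2]
def pix(s,X):
    p=s["mtx"]@(s["R"]@np.array(X,float)+s["t"]); return p[:2]/p[2]
def dep(s,u,v):
    z=float(s["z_map"][int(v),int(u)]); return s["R"].T@(z*np.linalg.inv(s["mtx"])@np.array([u,v,1.])-s["t"])
def delta(goal,R=None):
    st=ctrl.get_state(); T=Rot.from_quat(st["tcp_rot"])
    out=T.inv().apply(np.array(goal)-st["eef_pos"])/.025
    print("tool shift units",out.round(2), "tcp",st["eef_pos"].round(4),"t",st["time"])
    if R is not None: print("turn units",(np.degrees((T.inv()*R).as_rotvec())/5).round(2))
E
python3 - <<'E'
from h import *
a=dict(np.load("side0.npz"));b=dict(np.load("top0.npz"))
A=cv2.resize(a["pixels"][175:225,305:370],None,fx=8,fy=8,interpolation=cv2.INTER_CUBIC)
B=cv2.resize(b["pixels"][195:250,310:365],None,fx=7,fy=7,interpolation=cv2.INTER_CUBIC)
C=np.zeros((400,520+385,3),np.uint8);C[:,:520]=A;C[:385,520:]=B
cv2.imwrite("pics/c1.png",cv2.resize(C,(798,353)))
for u,v,z in[(336,187,.06),(331,212,.025),(337,196,.035),(357,187,.036),(373,258,.01),(350,281,.01),(356,328,.024),(342,140,.031)]: print((u,v),ray(a,u,v,z).round(3),dep(a,u,v).round(3))
print("top")
for u,v,z in[(340,214,.06),(342,220,.035),(433,205,.031),(336,165,.1)]: print((u,v),ray(b,u,v,z).round(3),dep(b,u,v).round(3))
E
```

```text
(336, 187) [ 0.477 -0.144  0.06 ] [ 0.478 -0.138  0.065]
(331, 212) [ 0.496 -0.052  0.025] [ 0.496 -0.038  0.037]
(337, 196) [ 0.474 -0.125  0.035] [ 0.474 -0.122  0.038]
(357, 187) [ 0.402 -0.175  0.036] [ 0.402 -0.179  0.033]
(373, 258) [0.375 0.142 0.01 ] [0.376 0.152 0.02 ]
(350, 281) [0.448 0.23  0.01 ] [0.449 0.241 0.024]
(356, 328) [0.442 0.39  0.024] [0.442 0.393 0.027]
(342, 140) [ 0.442 -0.512  0.031] [ 0.442 -0.514  0.03 ]
top
(340, 214) [ 0.485 -0.146  0.06 ] [ 0.48  -0.144  0.067]
(342, 220) [ 0.472 -0.151  0.035] [ 0.466 -0.149  0.044]
(433, 205) [ 0.436 -0.524  0.031] [ 0.435 -0.523  0.033]
(336, 165) [ 0.698 -0.2    0.1  ] [ 0.71  -0.204  0.086]
```

View pics/c1.png

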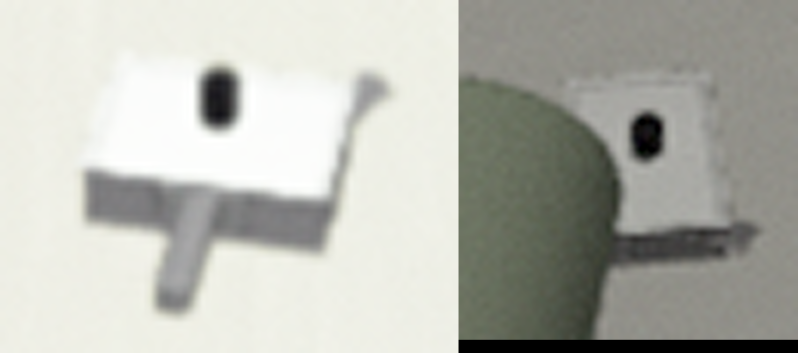

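The crop shows the knob at about side (336,188), the front lid edge from (317,199) to (351,203), the handle end at (329,216), and the lip at the right rear (-x,-y) corner.

```bash
python3 - <<'E'
from h import *
a=dict(np.load("side0.npz"));b=dict(np.load("top0.npz"))
cs=[]
for s,(r0,r1,c0,c1) in((a,(178,198,328,345)),(b,(205,225,333,350))):
    g=s["pixels"][r0:r1,c0:c1].max(2).astype(float)
    m=(g<90); v,u=np.nonzero(m); w=200-g[m]
    cs.append((np.average(u,weights=w)+c0,np.average(v,weights=w)+r0)); print(m.sum(),cs[-1])
# visible centroid of knob ~ z .053 (knob spans .039..067)
for s,c in zip((a,b),cs): print("knob@.055",ray(s,*c,.055).round(4))
Ps=[s["mtx"]@np.c_[s["R"],s["t"]] for s in(a,b)]
X=cv2.triangulatePoints(Ps[0],Ps[1],np.array(cs[0]),np.array(cs[1]));print("tri",(X[:3]/X[3]).ravel().round(4))
f=lambda x,y,z:ray(a,305+(x+.5)/7.055-.5,175+(y+.5)/7.055-.5,z)
L=f(85,172,.036);Rr=f(328,198,.036);E=f(175,290,.035);r2=f(345,80,.039)
print(L.round(4),Rr.round(4),E.round(4)); d=L-Rr;print("len",np.linalg.norm(d),"yaw",np.degrees(np.arctan2(d[1],d[0])),np.degrees(np.arctan2(*(Rr-r2)[[1,0]])),np.linalg.norm(Rr-r2))
k=np.mean([ray(s,*c,.055) for s,c in zip((a,b),cs)],0); h=E-k
print("handle end dist (122 exp)",np.linalg.norm(h[:2]),"yaw",np.degrees(np.arctan2(-h[0],h[1])))
st=ctrl.get_state();print(Rot.from_quat(st["tcp_rot"]).as_matrix().round(3))
E
```

```text
28 (np.float64(335.49495192307694), np.float64(188.5235576923077))
44 (np.float64(338.74209107674847), np.float64(217.82054192083984))
knob@.055 [ 0.4791 -0.1418  0.055 ]
knob@.055 [ 0.4721 -0.137   0.055 ]
tri [ 0.4764 -0.1392  0.0531]
[ 0.5441 -0.1084  0.036 ] [ 0.4279 -0.0875  0.036 ] [ 0.5018 -0.0218  0.035 ]
len 0.1180786157498089 yaw -10.160559811750844 81.54850148044912 0.091449734730734
handle end dist (122 exp) 0.12048453988738532 yaw -12.557464718756986
[[-0.942  0.336 -0.001]
 [ 0.336  0.942 -0.002]
 [ 0.    -0.002 -1.   ]]
```

```bash
python3 -m inch '[{"rz":1},{"rz":1},{"rz":1},{"rz":1},{"rz":1},{"rz":1},{"rz":1},{"rz":1}]' 1 40 && python3 -m inch '[{"rz":1},{"rz":1},{"rz":1},{"rz":1},{"rz":1},{"rz":1},{"rz":1},{"rz":1}]'; python3 - <<'E'
from h import *
a=dict(np.load("side0.npz"));print("edge",ray(a,383,200,0).round(3))
R=Rot.from_matrix(np.c_[[.182,.983,0],[.983,-.182,0],[0,0,-1]])
delta([.476,-.139,.15],R)
E
```

```text
edge [ 0.311 -0.146 -0.   ]
tool shift units [-19.81 -21.8    3.25] tcp [0.1929 0.5409 0.2302] t 0.1
turn units [-2.000e-02  1.000e-02  1.617e+01]$[0]: bad value
```

```bash
Z='x'; python3 -m inch '[{"dx":0,"dy":0,"dz":0,"rx":0,"ry":0,"rz":1}]' 1 40; python3 -m inch --help | head -20
```

```text
time: 0.18
eef_pos: [0.1928, 0.5406, 0.2296]
tcp_rot: [0.214, 0.977, -0.002, -0.0]
wrist_force: [0.5, 0.5, -0.4]
grip_width: 0.0851invalid input: not JSON, or not a number
```

```bash
python3 -m inch '[{"dx":-0.9,"dy":-0.4,"dz":0,"rx":0,"ry":0,"rz":1},{"dx":-0.9,"dy":-0.4,"dz":0,"rx":0,"ry":0,"rz":1},{"dx":-0.9,"dy":-0.4,"dz":0,"rx":0,"ry":0,"rz":1},{"dx":-0.9,"dy":-0.4,"dz":0,"rx":0,"ry":0,"rz":1},{"dx":-0.9,"dy":-0.4,"dz":0,"rx":0,"ry":0,"rz":1},{"dx":-0.9,"dy":-0.4,"dz":0,"rx":0,"ry":0,"rz":1},{"dx":-0.9,"dy":-0.4,"dz":0,"rx":0,"ry":0,"rz":1},{"dx":-0.9,"dy":-0.4,"dz":0,"rx":0,"ry":0,"rz":1}]' 
python3 -m inch '[{"dx":-0.9,"dy":-0.2,"dz":0,"rx":0,"ry":0,"rz":1},{"dx":-0.9,"dy":-0.2,"dz":0,"rx":0,"ry":0,"rz":1},{"dx":-0.9,"dy":0,"dz":0,"rx":0,"ry":0,"rz":1},{"dx":-0.9,"dy":0,"dz":0,"rx":0,"ry":0,"rz":1},{"dx":-0.9,"dy":0,"dz":0,"rx":0,"ry":0,"rz":1},{"dx":-0.9,"dy":0,"dz":0,"rx":0,"ry":0,"rz":1},{"dx":-0.9,"dy":0,"dz":0,"rx":0,"ry":0,"rz":1},{"dx":-0.9,"dy":0,"dz":0,"rx":0,"ry":0,"rz":0}]'; python3 - <<'E'
from h import *
R=Rot.from_matrix(np.c_[[.182,.983,0],[.983,-.182,0],[0,0,-1]])
delta([.476,-.139,.15],R)
E
```

```text
time: 0.85
eef_pos: [0.2681, 0.3579, 0.2248]
tcp_rot: [0.547, 0.837, -0.005, -0.001]
wrist_force: [-0.3, 0.5, 0.6]
grip_width: 0.0854
time: 1.52
eef_pos: [0.2723, 0.1682, 0.2228]
tcp_rot: [0.784, 0.621, -0.009, 0.001]
wrist_force: [0.2, -0.6, 0.4]
grip_width: 0.0855
tool shift units [-10.04  10.78   2.97] tcp [0.2723 0.1682 0.2228] t 1.5167
turn units [-0.11  0.17 -0.56]
```

```bash
python3 -m inch '[{"dx":-0.8,"dy":0.9,"dz":0,"rx":-0.1,"ry":0.2,"rz":-0.5},{"dx":-0.8,"dy":0.9,"dz":0,"rx":0,"ry":0,"rz":0},{"dx":-0.8,"dy":0.9,"dz":0,"rx":0,"ry":0,"rz":0},{"dx":-0.8,"dy":0.9,"dz":0,"rx":0,"ry":0,"rz":0},{"dx":-0.8,"dy":0.9,"dz":0,"rx":0,"ry":0,"rz":0},{"dx":-0.8,"dy":0.9,"dz":0,"rx":0,"ry":0,"rz":0},{"dx":-0.8,"dy":0.9,"dz":0,"rx":0,"ry":0,"rz":0},{"dx":-0.8,"dy":0.9,"dz":0,"rx":0,"ry":0,"rz":0}]' 
python3 -m inch '[{"dx":-0.8,"dy":0.8,"dz":0.5,"rx":0,"ry":0,"rz":0},{"dx":-0.8,"dy":0.8,"dz":0.5,"rx":0,"ry":0,"rz":0},{"dx":-0.8,"dy":0.8,"dz":0.5,"rx":0,"ry":0,"rz":0},{"dx":-0.8,"dy":0.8,"dz":0.5,"rx":0,"ry":0,"rz":0},{"dx":0,"dy":0,"dz":0,"rx":0,"ry":0,"rz":0}]'; python3 - <<'E'
from h import *
R=Rot.from_matrix(np.c_[[.182,.983,0],[.983,-.182,0],[0,0,-1]])
delta([.476,-.139,.13],R)
E
```

```text
time: 2.18
eef_pos: [0.4164, -0.0324, 0.2191]
tcp_rot: [0.769, 0.639, 0.001, -0.003]
wrist_force: [0.5, 1.5, 0.6]
grip_width: 0.0855
time: 2.6
eef_pos: [0.4855, -0.1354, 0.1658]
tcp_rot: [0.771, 0.637, 0.002, -0.001]
wrist_force: [-0.7, 0.7, 0.1]
grip_width: 0.0857
tool shift units [-0.22 -0.35  1.43] tcp [ 0.4855 -0.1354  0.1658] t 2.6
turn units [ 0.01 -0.04 -0.08]
```

Correct the offset, descend partway, and take another look at the knob relative to the fingers.

```bash
python3 -m inch '[{"dx":-0.2,"dy":-0.35,"dz":0.8,"rx":0,"ry":0,"rz":0},{"dx":0,"dy":0,"dz":0.8,"rx":0,"ry":0,"rz":0},{"dx":0,"dy":0,"dz":0,"rx":0,"ry":0,"rz":0}]'; python3 - <<'E'
from h import *
a=optics.snapshot("side");b=optics.snapshot("top")
A=cv2.resize(a["pixels"][145:225,285:385],None,fx=5,fy=5,interpolation=cv2.INTER_CUBIC)
B=cv2.resize(b["pixels"][175:255,310:365],None,fx=5,fy=5,interpolation=cv2.INTER_CUBIC)
cv2.imwrite("pics/c2.png",np.hstack([A,B]))
delta([.476,-.139,.042]); st=ctrl.get_state(); print(pix(a,st["eef_pos"]),pix(b,st["eef_pos"]))
E
```

```text
time: 2.85
eef_pos: [0.4758, -0.1402, 0.1234]
tcp_rot: [0.772, 0.636, 0.001, -0.002]
wrist_force: [0.1, 0.6, -0.7]
grip_width: 0.0855
tool shift units [ 0.04 -0.09  3.38] tcp [ 0.4778 -0.1408  0.1265] t 2.95
[336.22847791 171.56078754] [339.76325518 205.24488983]
```

View pics/c2.png

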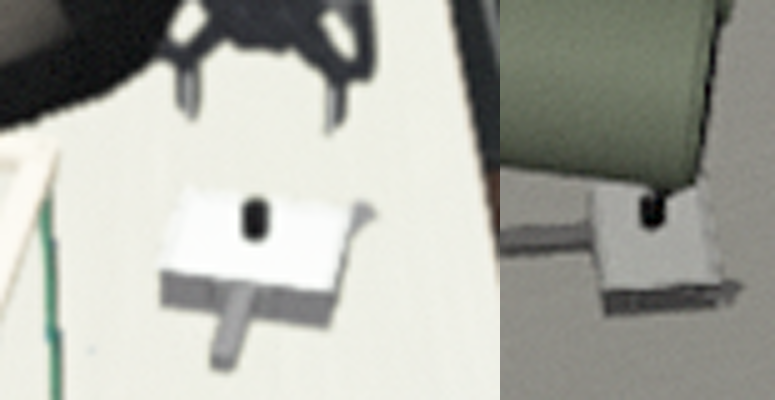

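The fingers (crop x 187 and 335) straddle the knob (255,218), and the handle is now clear in both views. Descend and grip.

```bash
python3 -m inch '[{"dx":0,"dy":-0.1,"dz":0.8,"rx":0,"ry":0,"rz":0},{"dx":0,"dy":0,"dz":0.8,"rx":0,"ry":0,"rz":0},{"dx":0,"dy":0,"dz":0.8,"rx":0,"ry":0,"rz":0},{"dx":0,"dy":0,"dz":0.6,"rx":0,"ry":0,"rz":0},{"dx":0,"dy":0,"dz":0,"rx":0,"ry":0,"rz":0}]'; python3 - <<'E'
from h import *
delta([.476,-.139,.043])
E
```

```text
time: 3.37
eef_pos: [0.4833, -0.1414, 0.0592]
tcp_rot: [0.771, 0.637, 0.006, 0.009]
wrist_force: [-1.1, 0.4, -0.4]
grip_width: 0.0851
tool shift units [ 0.04 -0.32  0.64] tcp [ 0.4833 -0.1414  0.0592] t 3.3667
```

```bash
python3 -m inch '[{"dx":0,"dy":-0.3,"dz":0.5,"rx":0,"ry":0,"rz":0},{"dx":0,"dy":0,"dz":0,"rx":0,"ry":0,"rz":0}]'; python3 - <<'E'
from h import *
R=Rot.from_matrix(np.c_[[.182,.983,0],[.983,-.182,0],[0,0,-1]])
delta([.476,-.139,.043],R)
E
```

```text
time: 3.53
eef_pos: [0.4782, -0.14, 0.0493]
tcp_rot: [0.77, 0.638, 0.007, 0.01]
wrist_force: [-0.8, -0.5, -0.0]
grip_width: 0.0855
tool shift units [ 0.02 -0.1   0.25] tcp [ 0.4782 -0.14    0.0493] t 3.5333
turn units [ 0.29  0.02 -0.05]
```

```bash
python3 -m inch '[{"dx":0,"dy":-0.1,"dz":0.25,"rx":0.3,"ry":0,"rz":0},{"dx":0,"dy":0,"dz":0,"rx":0,"ry":0,"rz":0}]';  python3 -m inch '[{"dx":0,"dy":0,"dz":0,"rx":0,"ry":0,"rz":0},{"dx":0,"dy":0,"dz":0,"rx":0,"ry":0,"rz":0},{"dx":0,"dy":0,"dz":0,"rx":0,"ry":0,"rz":0},{"dx":0,"dy":0,"dz":0,"rx":0,"ry":0,"rz":0},{"dx":0,"dy":0,"dz":0,"rx":0,"ry":0,"rz":0},{"dx":0,"dy":0,"dz":0,"rx":0,"ry":0,"rz":0},{"dx":0,"dy":0,"dz":0,"rx":0,"ry":0,"rz":0},{"dx":0,"dy":0,"dz":0,"rx":0,"ry":0,"rz":0}]' 0 30; python3 - <<'E'
from h import *
R=Rot.from_matrix(np.c_[[.182,.983,0],[.983,-.182,0],[0,0,-1]])
delta([.46,-.33,.15],R)
E
```

```text
time: 3.7
eef_pos: [0.4783, -0.1403, 0.0464]
tcp_rot: [0.77, 0.638, -0.001, 0.002]
wrist_force: [-0.8, 0.2, 0.4]
grip_width: 0.0855
time: 4.37
eef_pos: [0.4827, -0.1419, 0.0511]
tcp_rot: [0.77, 0.638, 0.001, 0.006]
wrist_force: [-1.6, 0.6, 1.2]
grip_width: 0.0207
tool shift units [-7.58  0.54 -3.9 ] tcp [ 0.4827 -0.1419  0.0511] t 4.3667
turn units [ 0.12  0.07 -0.04]
```

```bash
python3 -m inch '[{"dx":0,"dy":0,"dz":-0.4,"rx":0,"ry":0,"rz":0},{"dx":0,"dy":0,"dz":-0.7,"rx":0,"ry":0,"rz":0},{"dx":0,"dy":0,"dz":-0.8,"rx":0,"ry":0,"rz":0},{"dx":0,"dy":0,"dz":-0.8,"rx":0,"ry":0,"rz":0},{"dx":0,"dy":0,"dz":-0.5,"rx":0,"ry":0,"rz":0},{"dx":0,"dy":0,"dz":0,"rx":0,"ry":0,"rz":0}]' - 40; python3 - <<'E'
from h import *
R=Rot.from_matrix(np.c_[[.182,.983,0],[.983,-.182,0],[0,0,-1]])
a=optics.snapshot("side");b=optics.snapshot("top")
A=cv2.resize(a["pixels"][145:225,285:385],None,fx=5,fy=5,interpolation=cv2.INTER_CUBIC)
B=cv2.resize(b["pixels"][175:255,310:365],None,fx=5,fy=5,interpolation=cv2.INTER_CUBIC)
cv2.imwrite("pics/c3.png",np.hstack([A,B]))
delta([.46,-.33,.13],R)
E
```

```text
time: 4.87
eef_pos: [0.48, -0.1405, 0.1347]
tcp_rot: [0.77, 0.638, 0.0, 0.004]
wrist_force: [0.4, -0.3, -0.5]
grip_width: 0.0199
tool shift units [-7.61  0.68  0.12] tcp [ 0.4786 -0.1398  0.1323] t 4.9667
turn units [ 0.02  0.04 -0.04]
```

View pics/c3.png

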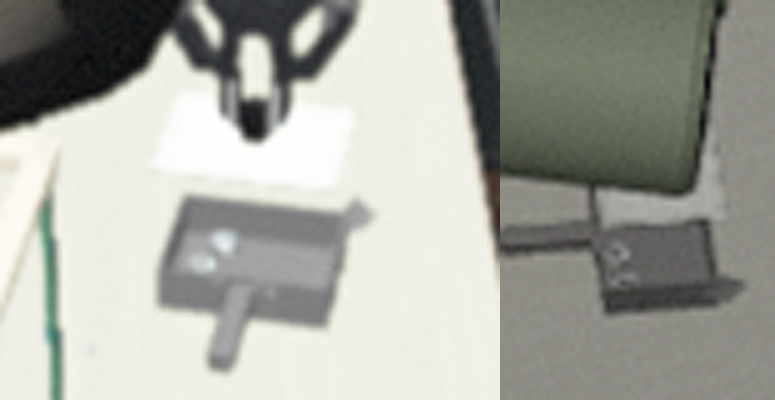

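The lid is held by the knob, roughly level, and the nuts can be seen inside the tote. Carry the lid to -y.

```bash
python3 -m inch '[{"dx":-0.6,"dy":0.1,"dz":0,"rx":0,"ry":0,"rz":0},{"dx":-0.9,"dy":0.1,"dz":0,"rx":0,"ry":0,"rz":0},{"dx":-0.9,"dy":0.1,"dz":0,"rx":0,"ry":0,"rz":0},{"dx":-0.9,"dy":0.1,"dz":0,"rx":0,"ry":0,"rz":0},{"dx":-0.9,"dy":0.1,"dz":0,"rx":0,"ry":0,"rz":0},{"dx":-0.9,"dy":0.1,"dz":0,"rx":0,"ry":0,"rz":0},{"dx":-0.9,"dy":0.1,"dz":0,"rx":0,"ry":0,"rz":0},{"dx":-0.9,"dy":0,"dz":0,"rx":0,"ry":0,"rz":0}]';python3 -m inch '[{"dx":-0.4,"dy":0,"dz":0,"rx":0,"ry":0,"rz":0},{"dx":0,"dy":0,"dz":0.8,"rx":0,"ry":0,"rz":0},{"dx":0,"dy":0,"dz":0.9,"rx":0,"ry":0,"rz":0},{"dx":0,"dy":0,"dz":0.9,"rx":0,"ry":0,"rz":0},{"dx":0,"dy":0,"dz":0.3,"rx":0,"ry":0,"rz":0},{"dx":0,"dy":0,"dz":0,"rx":0,"ry":0,"rz":0}]'; python3 - <<'E'
from h import *
R=Rot.from_matrix(np.c_[[.182,.983,0],[.983,-.182,0],[0,0,-1]])
delta([.46,-.33,.02],R)
E
```

```text
time: 5.63
eef_pos: [0.457, -0.3095, 0.1201]
tcp_rot: [0.767, 0.641, -0.002, -0.01]
wrist_force: [0.4, 0.4, 0.8]
grip_width: 0.0198
time: 6.13
eef_pos: [0.4502, -0.321, 0.0397]
tcp_rot: [0.77, 0.638, -0.003, -0.013]
wrist_force: [-0.4, 0.6, -0.6]
grip_width: 0.0203
tool shift units [-0.29  0.47  0.77] tcp [ 0.4502 -0.321   0.0397] t 6.1333
turn units [-0.27 -0.14 -0.04]
```

```bash
python3 -m inch '[{"dx":0,"dy":0,"dz":0.35,"rx":-0.3,"ry":-0.15,"rz":0},{"dx":0,"dy":0,"dz":0.25,"rx":0,"ry":0,"rz":0},{"dx":0,"dy":0,"dz":0.1,"rx":0,"ry":0,"rz":0},{"dx":0,"dy":0,"dz":0.0,"rx":0,"ry":0,"rz":0}]'; python3 - <<'E'
from h import *
R=Rot.from_matrix(np.c_[[.182,.983,0],[.983,-.182,0],[0,0,-1]])
delta([.46,-.33,.02],R)
E
```

```text
time: 6.47
eef_pos: [0.4501, -0.3191, 0.0217]
tcp_rot: [0.769, 0.639, 0.001, -0.0]
wrist_force: [0.1, 0.1, -0.9]
grip_width: 0.0201
tool shift units [-0.36  0.47  0.07] tcp [ 0.4501 -0.3191  0.0217] t 6.4667
turn units [ 0.01 -0.02 -0.02]
```

```bash
python3 -m inch '[{"dx":0,"dy":0,"dz":0.1,"rx":0,"ry":0,"rz":0},{"dx":0,"dy":0,"dz":0.1,"rx":0,"ry":0,"rz":0}]'; python3 -m inch '[{"dx":0,"dy":0,"dz":0,"rx":0,"ry":0,"rz":0},{"dx":0,"dy":0,"dz":0,"rx":0,"ry":0,"rz":0},{"dx":0,"dy":0,"dz":0,"rx":0,"ry":0,"rz":0},{"dx":0,"dy":0,"dz":0,"rx":0,"ry":0,"rz":0},{"dx":0,"dy":0,"dz":0,"rx":0,"ry":0,"rz":0},{"dx":0,"dy":0,"dz":0,"rx":0,"ry":0,"rz":0}]' 1;  python3 -m inch '[{"dx":0,"dy":0,"dz":-0.8,"rx":0,"ry":0,"rz":0},{"dx":0,"dy":0,"dz":-0.9,"rx":0,"ry":0,"rz":0},{"dx":0,"dy":0,"dz":-0.9,"rx":0,"ry":0,"rz":0},{"dx":0,"dy":0,"dz":-0.9,"rx":0,"ry":0,"rz":0},{"dx":0,"dy":0,"dz":-0.9,"rx":0,"ry":0,"rz":0},{"dx":0,"dy":0,"dz":0,"rx":0,"ry":0,"rz":0}]'; python3 - <<'E'
from h import *
a=optics.snapshot("side");b=optics.snapshot("top");np.savez("side1.npz",**a);np.savez("top1.npz",**b)
A=cv2.resize(a["pixels"][135:225,295:385],None,fx=6,fy=6,interpolation=cv2.INTER_CUBIC)
B=cv2.resize(b["pixels"][175:265,300:400],None,fx=6,fy=6,interpolation=cv2.INTER_CUBIC)
cv2.imwrite("pics/c4.png",cv2.resize(np.hstack([A,B]),(798,378)))
# handle mask: side rows below tote
s=a;
def L(u,v):
    return s["z_map"][v,u]
pts=[]
for v in range(140,225):
  for u in range(300,385):
    if s["z_map"][v,u]>0:
        p=dep(s,u,v)
        c=s["pixels"][v,u].astype(int)
        if .01<p[2]<.045 and c.max()<185 and p[1]<.0 and p[1]>-.26: pts.append([u,v,*p])
pts=np.array(pts);np.save("pts.npy",pts);print(len(pts),pts[:,2:].min(0),pts[:,2:].max(0))
for v in range(202,220):
    q=pts[pts[:,1]==v]
    if len(q): print(v,q[:,0].min(),q[:,0].max(),q[:,3].mean().round(3),q[:,4].mean().round(3))
E
```

```text
time: 6.63
eef_pos: [0.4512, -0.3197, 0.019]
tcp_rot: [0.769, 0.639, 0.001, 0.0]
wrist_force: [-7.4, 6.6, 19.6]
grip_width: 0.0202
time: 7.13
eef_pos: [0.454, -0.322, 0.0221]
tcp_rot: [0.769, 0.639, 0.001, 0.004]
wrist_force: [0.0, 0.9, 0.6]
grip_width: 0.0852
time: 7.63
eef_pos: [0.4512, -0.3199, 0.1333]
tcp_rot: [0.769, 0.639, 0.001, -0.0]
wrist_force: [0.7, -1.3, 1.0]
grip_width: 0.085
569 [ 0.39759103 -0.20190463  0.01002788] [ 0.54661244 -0.02274534  0.03901673]
202 316.0 351.0 -0.1 0.029
203 316.0 351.0 -0.097 0.027
204 317.0 351.0 -0.096 0.024
205 318.0 351.0 -0.092 0.022
206 327.0 350.0 -0.087 0.022
207 329.0 350.0 -0.085 0.019
208 329.0 350.0 -0.076 0.023
209 329.0 334.0 -0.059 0.032
210 328.0 333.0 -0.051 0.034
211 328.0 333.0 -0.047 0.034
212 328.0 332.0 -0.043 0.033
213 327.0 332.0 -0.038 0.033
214 327.0 332.0 -0.032 0.034
215 327.0 332.0 -0.028 0.033
216 327.0 331.0 -0.025 0.031
217 327.0 331.0 -0.025 0.026
218 327.0 330.0 -0.026 0.021
```

View pics/c4.png

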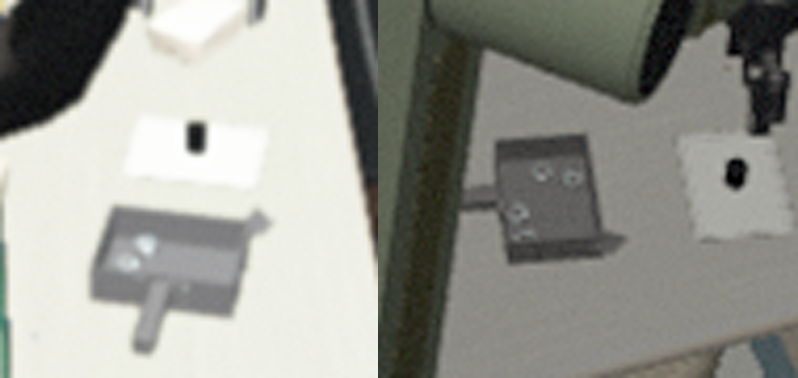

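The lid lies flat with its knob up at crop (196,137). The tote is open, its four nuts visible in the top view, and the handle is free. Now compute the handle grasp.

```bash
python3 - <<'E'
from h import *
a=dict(np.load("side1.npz"));p=np.load("pts.npy")
c=[]
for v in range(209,217):
    q=p[p[:,1]==v]; c.append(ray(a,(q[:,0].min()+q[:,0].max())/2,v,.035)[:2])
c=np.array(c);print(c.round(3)); m=np.polyfit(c[:,1],c[:,0],1);print(m,np.degrees(np.arctan(m[0])))
# rim front edge line: top edge of front wall
k=np.array([.4764,-.139]);y=c[-1]-k;print("yaw from knob",np.degrees(np.arctan2(-y[0],y[1])))
yaw=np.radians(-10.5);Y=np.array([-np.sin(yaw),np.cos(yaw)]);g=k+.083*Y;print("grip from knob",g,"handle line x there",np.polyval(m,g[1]))
R=Rot.from_matrix(np.c_[[*Y,0],[Y[1],-Y[0],0],[0,0,-1]])
delta([*g,.13],R)
E
```

```text
[[ 0.494 -0.056]
 [ 0.498 -0.05 ]
 [ 0.498 -0.045]
 [ 0.499 -0.04 ]
 [ 0.501 -0.035]
 [ 0.501 -0.03 ]
 [ 0.501 -0.025]
 [ 0.503 -0.02 ]]
[0.21622617 0.50766445] 12.201013609419691
yaw from knob -12.628493597371428
grip from knob [ 0.49152555 -0.05738984] handle line x there 0.4952552624880519
tool shift units [10.55 -0.24  0.03] tcp [ 0.4491 -0.3179  0.1292] t 7.7333
turn units [-0.06 -0.06 -0.01]
```

```bash
python3 -m inch '[{"dx":0.9,"dy":0,"dz":0,"rx":0,"ry":0,"rz":0.2},{"dx":0.9,"dy":0,"dz":0,"rx":0,"ry":0,"rz":0},{"dx":0.9,"dy":0,"dz":0,"rx":0,"ry":0,"rz":0},{"dx":0.9,"dy":0,"dz":0,"rx":0,"ry":0,"rz":0},{"dx":0.9,"dy":0,"dz":0,"rx":0,"ry":0,"rz":0},{"dx":0.9,"dy":0,"dz":0,"rx":0,"ry":0,"rz":0},{"dx":0.9,"dy":0,"dz":0,"rx":0,"ry":0,"rz":0},{"dx":0.9,"dy":0,"dz":0,"rx":0,"ry":0,"rz":0}]'; python3 -m inch '[{"dx":0.9,"dy":0,"dz":0,"rx":0,"ry":0,"rz":0},{"dx":0.9,"dy":0,"dz":0,"rx":0,"ry":0,"rz":0},{"dx":0.9,"dy":0,"dz":0,"rx":0,"ry":0,"rz":0},{"dx":0.5,"dy":0,"dz":0,"rx":0,"ry":0,"rz":0},{"dx":0,"dy":0,"dz":0,"rx":0,"ry":0,"rz":0}]'; cat >g.py <<'E'
from h import *
import sys
yaw=np.radians(-11.5);Y=np.array([-np.sin(yaw),np.cos(yaw)])
R=Rot.from_matrix(np.c_[[*Y,0],[Y[1],-Y[0],0],[0,0,-1]])
delta([.494,-.056,float(sys.argv[1])],R)
E
python3 g.py .06
```

```text
time: 8.4
eef_pos: [0.4768, -0.1341, 0.1154]
tcp_rot: [0.778, 0.628, -0.004, -0.015]
wrist_force: [-0.1, -0.0, 0.7]
grip_width: 0.0857
time: 8.82
eef_pos: [0.4861, -0.0455, 0.1057]
tcp_rot: [0.777, 0.629, -0.009, -0.024]
wrist_force: [-0.1, -0.7, -1.1]
grip_width: 0.0855
tool shift units [-0.37  0.48  1.8 ] tcp [ 0.4861 -0.0455  0.1057] t 8.8167
turn units [-0.57 -0.19 -0.1 ]
```

```bash
python3 -m inch '[{"dx":-0.3,"dy":0.4,"dz":0.4,"rx":-0.6,"ry":-0.2,"rz":-0.1},{"dx":0,"dy":0,"dz":0.5,"rx":0,"ry":0,"rz":0},{"dx":0,"dy":0,"dz":0.5,"rx":0,"ry":0,"rz":0},{"dx":0,"dy":0,"dz":0,"rx":0,"ry":0,"rz":0}]';python3 g.py .010
```

```text
time: 9.15
eef_pos: [0.4901, -0.0547, 0.0637]
tcp_rot: [0.773, 0.634, -0.002, -0.001]
wrist_force: [-0.4, -0.0, -0.4]
grip_width: 0.0854
tool shift units [-0.01  0.17  2.15] tcp [ 0.4901 -0.0547  0.0637] t 9.15
turn units [-0.05  0.03  0.05]
```

```bash
python3 -m inch '[{"dx":0,"dy":0.15,"dz":0.5,"rx":0,"ry":0,"rz":0},{"dx":0,"dy":0,"dz":0.6,"rx":0,"ry":0,"rz":0},{"dx":0,"dy":0,"dz":0.4,"rx":0,"ry":0,"rz":0},{"dx":0,"dy":0,"dz":0.2,"rx":0,"ry":0,"rz":0},{"dx":0,"dy":0,"dz":0,"rx":0,"ry":0,"rz":0}]';python3 g.py .010
```

```text
time: 9.57
eef_pos: [0.4904, -0.058, 0.0168]
tcp_rot: [0.774, 0.633, -0.005, -0.003]
wrist_force: [-0.3, -0.3, -0.8]
grip_width: 0.0857
tool shift units [0.11 0.13 0.27] tcp [ 0.4904 -0.058   0.0168] t 9.5667
turn units [-0.13  0.04  0.02]
```

```bash
python3 -m inch '[{"dx":0.1,"dy":0.1,"dz":0.35,"rx":-0.1,"ry":0,"rz":0}]';python3 -m inch '[{"dx":0,"dy":0,"dz":0,"rx":0,"ry":0,"rz":0},{"dx":0,"dy":0,"dz":0,"rx":0,"ry":0,"rz":0},{"dx":0,"dy":0,"dz":0,"rx":0,"ry":0,"rz":0},{"dx":0,"dy":0,"dz":0,"rx":0,"ry":0,"rz":0},{"dx":0,"dy":0,"dz":0,"rx":0,"ry":0,"rz":0},{"dx":0,"dy":0,"dz":0,"rx":0,"ry":0,"rz":0},{"dx":0,"dy":0,"dz":0,"rx":0,"ry":0,"rz":0},{"dx":0,"dy":0,"dz":0,"rx":0,"ry":0,"rz":0}]' 0 100;python3 g.py .010
```

```text
time: 9.65
eef_pos: [0.4944, -0.057, 0.009]
tcp_rot: [0.774, 0.633, -0.001, 0.001]
wrist_force: [0.7, 0.7, 0.4]
grip_width: 0.085
time: 10.32
eef_pos: [0.4951, -0.0576, 0.0114]
tcp_rot: [0.774, 0.633, -0.001, 0.002]
wrist_force: [-0.0, -0.2, -1.3]
grip_width: 0.0166
tool shift units [ 0.06 -0.06  0.05] tcp [ 0.4951 -0.0576  0.0114] t 10.3167
turn units [0.02 0.05 0.01]
```

Gripped (width 16.6 mm on an 18 mm handle). Lift gently.

```bash
python3 -m inch '[{"dx":0,"dy":0,"dz":-0.3,"rx":0,"ry":0,"rz":0},{"dx":0,"dy":0,"dz":-0.5,"rx":0,"ry":0,"rz":0},{"dx":0,"dy":0,"dz":-0.6,"rx":0,"ry":0,"rz":0},{"dx":0,"dy":0,"dz":-0.6,"rx":0,"ry":0,"rz":0},{"dx":0,"dy":0,"dz":-0.6,"rx":0,"ry":0,"rz":0},{"dx":0,"dy":0,"dz":-0.6,"rx":0,"ry":0,"rz":0},{"dx":0,"dy":0,"dz":-0.6,"rx":0,"ry":0,"rz":0},{"dx":0,"dy":0,"dz":-0.6,"rx":0,"ry":0,"rz":0}]';python3 -m inch '[{"dx":0,"dy":0,"dz":-0.6,"rx":0,"ry":0,"rz":0},{"dx":0,"dy":0,"dz":-0.6,"rx":0,"ry":0,"rz":0},{"dx":0,"dy":0,"dz":-0.6,"rx":0,"ry":0,"rz":0},{"dx":0,"dy":0,"dz":-0.5,"rx":0,"ry":0,"rz":0},{"dx":0,"dy":0,"dz":-0.3,"rx":0,"ry":0,"rz":0},{"dx":0,"dy":0,"dz":0,"rx":0,"ry":0,"rz":0},{"dx":0,"dy":0,"dz":0,"rx":0,"ry":0,"rz":0},{"dx":0,"dy":0,"dz":0,"rx":0,"ry":0,"rz":0}]';python3 g.py .20;  python3 - <<'E'
from h import *
a=optics.snapshot("side");b=optics.snapshot("top")
A=cv2.resize(a["pixels"][95:195,285:385],None,fx=5,fy=5,interpolation=cv2.INTER_CUBIC)
B=cv2.resize(b["pixels"][135:235,290:390],None,fx=5,fy=5,interpolation=cv2.INTER_CUBIC)
cv2.imwrite("pics/c5.png",cv2.resize(np.hstack([A,B]),(798,399)))
E
```

```text
time: 10.98
eef_pos: [0.4882, -0.0545, 0.1219]
tcp_rot: [0.774, 0.633, -0.005, -0.006]
wrist_force: [0.3, -0.2, -2.4]
grip_width: 0.0163
time: 11.65
eef_pos: [0.4883, -0.0536, 0.1942]
tcp_rot: [0.774, 0.633, -0.003, -0.005]
wrist_force: [-0.1, -0.1, -2.0]
grip_width: 0.0161
tool shift units [-0.05  0.24 -0.24] tcp [ 0.4883 -0.0536  0.1942] t 11.65
turn units [-0.14 -0.01  0.  ]
```

View pics/c5.png

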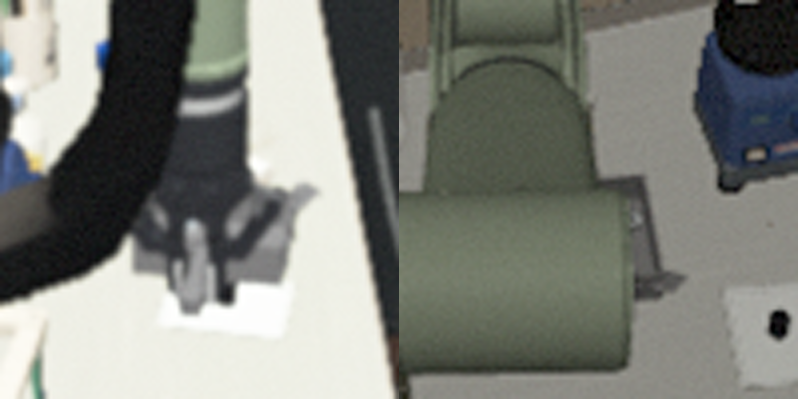

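Lifted and level, with 2.1 N on the wrist, which matches tote plus nuts. Now the diagonal tilt.

```bash
python3 -m inch '[{"dx":0,"dy":0,"dz":0,"rx":-0.2,"ry":0.2,"rz":0},{"dx":0,"dy":0,"dz":0,"rx":-0.3,"ry":0.3,"rz":0},{"dx":0,"dy":0,"dz":0,"rx":-0.3,"ry":0.3,"rz":0},{"dx":0,"dy":0,"dz":0,"rx":-0.3,"ry":0.3,"rz":0},{"dx":0,"dy":0,"dz":0,"rx":-0.3,"ry":0.3,"rz":0},{"dx":0,"dy":0,"dz":0,"rx":-0.3,"ry":0.3,"rz":0},{"dx":0,"dy":0,"dz":0,"rx":-0.3,"ry":0.3,"rz":0},{"dx":0,"dy":0,"dz":0,"rx":-0.3,"ry":0.3,"rz":0}]';python3 -m inch '[{"dx":0,"dy":0,"dz":0,"rx":-0.3,"ry":0.3,"rz":0},{"dx":0,"dy":0,"dz":0,"rx":-0.3,"ry":0.3,"rz":0},{"dx":0,"dy":0,"dz":0,"rx":-0.3,"ry":0.3,"rz":0},{"dx":0,"dy":0,"dz":0,"rx":-0.3,"ry":0.3,"rz":0},{"dx":0,"dy":0,"dz":0,"rx":-0.3,"ry":0.3,"rz":0},{"dx":0,"dy":0,"dz":0,"rx":-0.3,"ry":0.3,"rz":0},{"dx":0,"dy":0,"dz":0,"rx":-0.3,"ry":0.3,"rz":0},{"dx":0,"dy":0,"dz":0,"rx":0,"ry":0,"rz":0}]'; cat > t.py <<'E'
from h import *
st=ctrl.get_state();M=Rot.from_quat(st["tcp_rot"]).as_matrix()
print("elev tote y(tool x), x(tool y) deg",np.degrees(np.arcsin(M[2,:2])).round(1),"tilt",np.degrees(np.arccos(-M[2,2])).round(1),st["eef_pos"].round(3),np.array(st["wrist_force"]).round(1),st["grip_width"],np.abs(st["dq"]).max().round(3),st["time"])
f=st["eef_pos"]+M@np.array([-.128,-.06,.006]);print("foot~",f.round(3))
E
python3 t.py
```

```text
time: 12.42
eef_pos: [0.4842, -0.0515, 0.1867]
tcp_rot: [0.766, 0.626, 0.142, 0.005]
wrist_force: [-0.5, -0.1, -3.7]
grip_width: 0.0162
time: 13.08
eef_pos: [0.4767, -0.0512, 0.1793]
tcp_rot: [0.748, 0.606, 0.272, 0.015]
wrist_force: [-1.2, 0.0, -2.6]
grip_width: 0.0163
elev tote y(tool x), x(tool y) deg [22.9 20.6] tilt 31.6 [ 0.477 -0.051  0.179] [-1.2  0.  -2.6] 0.01634740413556033 0.027 13.0833
foot~ [ 0.41  -0.15   0.103]
```

```bash
python3 -m inch '[{"dx":0,"dy":0,"dz":0,"rx":0,"ry":0,"rz":0},{"dx":0,"dy":0,"dz":0,"rx":0,"ry":0,"rz":0},{"dx":0,"dy":0,"dz":0,"rx":0,"ry":0,"rz":0},{"dx":0,"dy":0,"dz":0,"rx":0,"ry":0,"rz":0},{"dx":0,"dy":0,"dz":0,"rx":0,"ry":0,"rz":0},{"dx":0,"dy":0,"dz":0,"rx":0,"ry":0,"rz":0},{"dx":0,"dy":0,"dz":0,"rx":0,"ry":0,"rz":0},{"dx":0,"dy":0,"dz":0,"rx":0,"ry":0,"rz":0}]'; python3 t.py;  python3 - <<'E'
from h import *
a=optics.snapshot("side");b=optics.snapshot("top")
st=ctrl.get_state();M=Rot.from_quat(st["tcp_rot"]).as_matrix();f=st["eef_pos"]+M@np.array([-.128,-.06,.006])
print(pix(a,f),pix(b,f))
A=cv2.resize(a["pixels"][105:205,295:395],None,fx=5,fy=5,interpolation=cv2.INTER_CUBIC)
B=cv2.resize(b["pixels"][155:235,310:390],None,fx=6.25,fy=6.25,interpolation=cv2.INTER_CUBIC)
cv2.imwrite("pics/c6.png",cv2.resize(np.hstack([A,B]),(798,399)))
E
```

```text
time: 13.75
eef_pos: [0.4765, -0.0511, 0.1788]
tcp_rot: [0.748, 0.606, 0.27, 0.015]
wrist_force: [0.3, 0.1, -1.9]
grip_width: 0.0161
elev tote y(tool x), x(tool y) deg [22.7 20.5] tilt 31.4 [ 0.476 -0.051  0.179] [ 0.3  0.1 -1.9] 0.016123584211246857 0.006 13.75
foot~ [ 0.41  -0.15   0.103]
[356.14752273 175.47153989] [347.91405314 222.25437207]
```

View pics/c6.png

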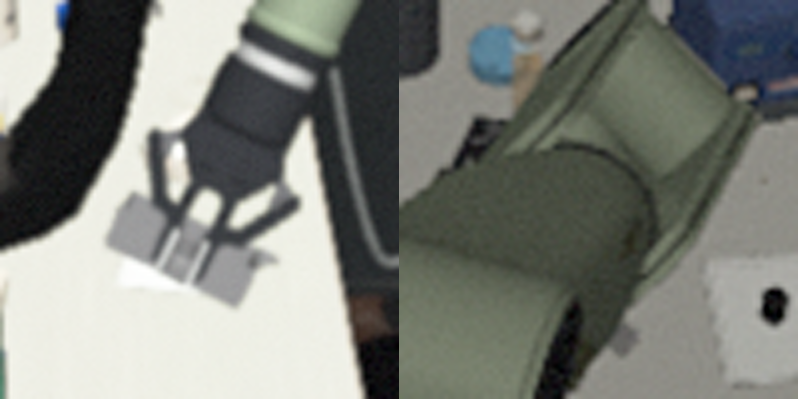

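Tote is tilted at 31° (axes 23° and 20° up), but the hand and forearm hide the nuts in both views. I'll move to -y, where the top camera should see into the corner.

```bash
python3 - <<'E'
from h import *
delta([.43,-.29,.21])
E
```

```text
tool shift units [-8.48  1.3  -4.77] tcp [ 0.4764 -0.0512  0.1788] t 13.85
```

```bash
python3 -m inch '[{"dx":-0.3,"dy":0,"dz":-0.2,"rx":0,"ry":0,"rz":0},{"dx":-0.5,"dy":0.1,"dz":-0.3,"rx":0,"ry":0,"rz":0},{"dx":-0.5,"dy":0.1,"dz":-0.3,"rx":0,"ry":0,"rz":0},{"dx":-0.5,"dy":0.1,"dz":-0.3,"rx":0,"ry":0,"rz":0},{"dx":-0.5,"dy":0.1,"dz":-0.3,"rx":0,"ry":0,"rz":0},{"dx":-0.5,"dy":0.1,"dz":-0.3,"rx":0,"ry":0,"rz":0},{"dx":-0.5,"dy":0.1,"dz":-0.3,"rx":0,"ry":0,"rz":0},{"dx":-0.5,"dy":0.1,"dz":-0.3,"rx":0,"ry":0,"rz":0}]'; python3 -m inch '[{"dx":-0.5,"dy":0.1,"dz":-0.3,"rx":0,"ry":0,"rz":0},{"dx":-0.5,"dy":0.1,"dz":-0.3,"rx":0,"ry":0,"rz":0},{"dx":-0.5,"dy":0.1,"dz":-0.3,"rx":0,"ry":0,"rz":0},{"dx":-0.5,"dy":0.1,"dz":-0.3,"rx":0,"ry":0,"rz":0},{"dx":-0.5,"dy":0.1,"dz":-0.3,"rx":0,"ry":0,"rz":0},{"dx":-0.5,"dy":0.1,"dz":-0.3,"rx":0,"ry":0,"rz":0},{"dx":-0.3,"dy":0,"dz":-0.2,"rx":0,"ry":0,"rz":0},{"dx":0,"dy":0,"dz":0,"rx":0,"ry":0,"rz":0}]'; python3 t.py; python3 - <<'E'
from h import *
b=optics.snapshot("top")
st=ctrl.get_state();M=Rot.from_quat(st["tcp_rot"]).as_matrix();f=st["eef_pos"]+M@np.array([-.128,-.06,.006])
u,v=pix(b,f).astype(int);print(u,v)
B=cv2.resize(b["pixels"][v-60:v+35,u-70:u+50],None,fx=6,fy=6,interpolation=cv2.INTER_CUBIC)
cv2.imwrite("pics/c7.png",B)
E
```

```text
time: 14.52
eef_pos: [0.4535, -0.1652, 0.1976]
tcp_rot: [0.746, 0.608, 0.269, 0.014]
wrist_force: [0.6, -0.1, -2.0]
grip_width: 0.0161
time: 15.18
eef_pos: [0.4327, -0.2745, 0.216]
tcp_rot: [0.748, 0.607, 0.268, 0.018]
wrist_force: [0.0, -0.4, -2.1]
grip_width: 0.0164
elev tote y(tool x), x(tool y) deg [22.3 20.6] tilt 31.1 [ 0.433 -0.274  0.216] [ 0.  -0.4 -2.1] 0.016355710001559085 0.014 15.1833
foot~ [ 0.366 -0.374  0.141]
409 210
```

View pics/c7.png

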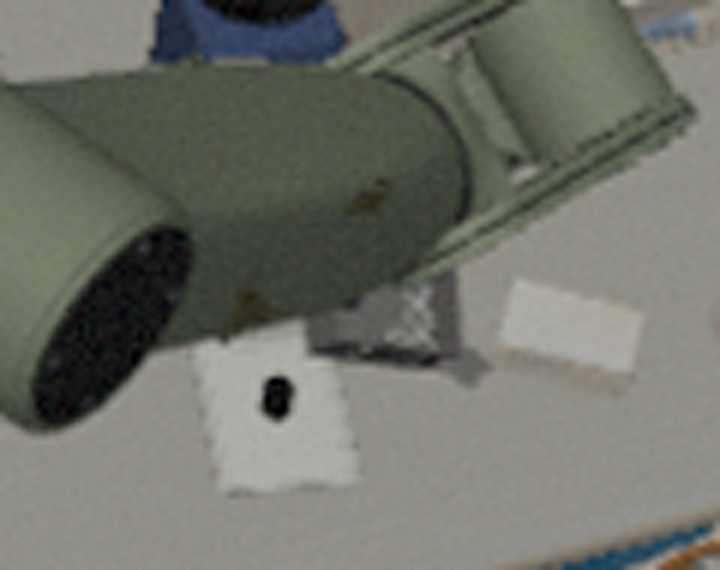

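The nuts show as a bright cluster near crop (412,315), at the -y wall close to the lip corner (475,365). I'll project the bright pixels onto the tilted floor to check their distances.

```bash
cat > n.py <<'E'
from h import *
import sys
b=optics.snapshot("top")
st=ctrl.get_state();M=Rot.from_quat(st["tcp_rot"]).as_matrix();o=st["eef_pos"]
# tool axes = tote y,x,-z ; TCP at tote (0,.083,.007)
tw=lambda p:o+M@np.array([p[1]-.083,p[0],-(p[2]-.007)])
u0,v0=pix(b,tw((-.057,-.042,.003))).astype(int)
g=b["pixels"].max(2)
n=M[:,2];q=tw((0,0,.011));c=-b["R"].T@b["t"];K=np.linalg.inv(b["mtx"]);P=[]
for v in range(v0-30,v0+15):
  for u in range(u0-30,u0+15):
    d=b["R"].T@K@np.array([u,v,1.]);X=c+d*(n@(q-c))/(n@d)
    l=M.T@(X-o);t=np.array([l[1],l[0]+.083])
    if abs(t[0])<.057 and abs(t[1])<.043 and g[v,u]>125: P.append([u,v,*(t*1000).round(0),round(np.hypot(*(t-[-.057,-.042]))*1000)])
print(np.array(P).astype(int).tolist())
x0,y0=u0-30,v0-35
B=cv2.resize(b["pixels"][y0:y0+50,x0:x0+50],None,fx=12,fy=12,interpolation=cv2.INTER_CUBIC)
pl=lambda pts:np.array([((pix(b,tw(p))-[x0,y0]+.5)*12).astype(int) for p in pts])
th=np.linspace(0,np.pi/2,30)
cv2.polylines(B,[pl([(-.057+.06*np.cos(a),-.042+.06*np.sin(a),.011) for a in th])],False,(0,0,255),1)
cv2.polylines(B,[pl([(.057,-.042,.003),(-.057,-.042,.003),(-.057,.042,.003)])],False,(0,255,0),1)
cv2.imwrite(sys.argv[1],B)
E
python3 n.py pics/c8.png
```

```text
[[409, 198, -13, -42, 44], [407, 199, -18, -33, 40], [408, 199, -17, -37, 40], [409, 199, -17, -42, 40], [407, 200, -22, -33, 37], [408, 200, -21, -37, 36], [409, 200, -21, -41, 36], [408, 201, -25, -37, 32], [409, 201, -25, -41, 32], [406, 202, -30, -28, 31], [409, 202, -28, -41, 29], [406, 203, -34, -27, 27], [407, 203, -33, -32, 26], [409, 203, -32, -40, 25], [407, 204, -37, -31, 22], [408, 204, -37, -36, 21], [408, 206, -44, -35, 14], [409, 206, -44, -39, 13]]
```

View pics/c8.png

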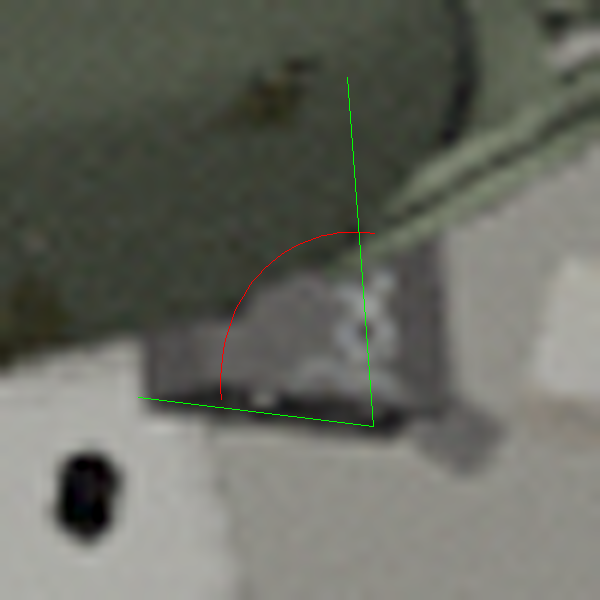

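The overlay is about 3 px off, but three nuts stack along the -y wall, all within about 45 mm. There's a faint speck at (263,398) by the -x wall that I can't identify. I'll tilt further to tighten the packing and open the view.

```bash
python3 -m inch '[{"dx":0,"dy":0,"dz":0,"rx":-0.3,"ry":0.3,"rz":0},{"dx":0,"dy":0,"dz":0,"rx":-0.4,"ry":0.4,"rz":0},{"dx":0,"dy":0,"dz":0,"rx":-0.4,"ry":0.4,"rz":0},{"dx":0,"dy":0,"dz":0,"rx":-0.4,"ry":0.4,"rz":0},{"dx":0,"dy":0,"dz":0,"rx":-0.3,"ry":0.3,"rz":0},{"dx":0,"dy":0,"dz":0,"rx":0,"ry":0,"rz":0},{"dx":0,"dy":0,"dz":0,"rx":0,"ry":0,"rz":0},{"dx":0,"dy":0,"dz":0,"rx":0,"ry":0,"rz":0}]'; python3 t.py; python3 n.py pics/c9.png
```

```text
time: 15.95
eef_pos: [0.4338, -0.264, 0.2148]
tcp_rot: [0.717, 0.585, 0.378, 0.024]
wrist_force: [0.5, -0.1, -2.6]
grip_width: 0.0161
elev tote y(tool x), x(tool y) deg [30.9 28.5] tilt 44.5 [ 0.434 -0.264  0.215] [ 0.5 -0.1 -2.6] 0.016127804392485713 0.012 15.95
foot~ [ 0.384 -0.352  0.116]
[]
```

View pics/c9.png

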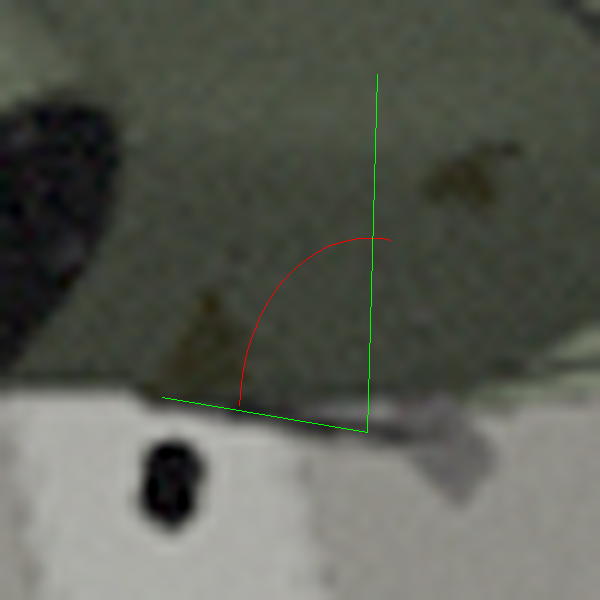

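That hides more, because the wrist leans over the tote. Reduce the tilt to about 27° and shift further to -y for a clear view.

```bash
python3 -m inch '[{"dx":0,"dy":0,"dz":0,"rx":0.2,"ry":-0.2,"rz":0},{"dx":0,"dy":0,"dz":0,"rx":0.4,"ry":-0.4,"rz":0},{"dx":0,"dy":0,"dz":0,"rx":0.4,"ry":-0.4,"rz":0},{"dx":0,"dy":0,"dz":0,"rx":0.4,"ry":-0.4,"rz":0},{"dx":0,"dy":0,"dz":0,"rx":0.4,"ry":-0.4,"rz":0},{"dx":0,"dy":0,"dz":0,"rx":0.4,"ry":-0.4,"rz":0},{"dx":0,"dy":0,"dz":0,"rx":0.2,"ry":-0.2,"rz":0},{"dx":0,"dy":0,"dz":0,"rx":0,"ry":0,"rz":0}]'; python3 t.py; python3 -c "
from h import *
delta([.36,-.4,.22])"
```

```text
time: 16.67
eef_pos: [0.4369, -0.2624, 0.2198]
tcp_rot: [0.751, 0.619, 0.227, 0.013]
wrist_force: [-0.4, -0.5, -1.9]
grip_width: 0.0161
elev tote y(tool x), x(tool y) deg [19.  17.5] tilt 26.3 [ 0.437 -0.262  0.22 ] [-0.4 -0.5 -1.9] 0.016088213336667878 0.021 16.6667
foot~ [ 0.367 -0.367  0.155]
tool shift units [-5.55 -1.56 -2.55] tcp [ 0.4369 -0.2624  0.2198] t 16.6667
```

```bash
python3 -m inch '[{"dx":-0.3,"dy":-0.1,"dz":-0.1,"rx":0,"ry":0,"rz":0},{"dx":-0.5,"dy":-0.15,"dz":-0.2,"rx":0,"ry":0,"rz":0},{"dx":-0.5,"dy":-0.15,"dz":-0.25,"rx":0,"ry":0,"rz":0},{"dx":-0.5,"dy":-0.15,"dz":-0.25,"rx":0,"ry":0,"rz":0},{"dx":-0.5,"dy":-0.15,"dz":-0.25,"rx":0,"ry":0,"rz":0},{"dx":-0.5,"dy":-0.15,"dz":-0.25,"rx":0,"ry":0,"rz":0},{"dx":-0.5,"dy":-0.15,"dz":-0.25,"rx":0,"ry":0,"rz":0},{"dx":-0.5,"dy":-0.15,"dz":-0.25,"rx":0,"ry":0,"rz":0}]'; python3 -m inch '[{"dx":-0.5,"dy":-0.15,"dz":-0.25,"rx":0,"ry":0,"rz":0},{"dx":-0.5,"dy":-0.15,"dz":-0.2,"rx":0,"ry":0,"rz":0},{"dx":-0.3,"dy":-0.1,"dz":-0.1,"rx":0,"ry":0,"rz":0},{"dx":0,"dy":0,"dz":0,"rx":0,"ry":0,"rz":0},{"dx":0,"dy":0,"dz":0,"rx":0,"ry":0,"rz":0}]';  python3 t.py; python3 n.py pics/c10.png; cat > vis.py <<'E'
from h import *
b=optics.snapshot("top")
st=ctrl.get_state();M=Rot.from_quat(st["tcp_rot"]).as_matrix();o=st["eef_pos"]
for y in(-40,-20,0,20,40):
    r=[]
    for x in(-50,-30,-10,10,30,50):
        X=o+M@np.array([y/1e3-.083,x/1e3,.007-.005]);u,v=pix(b,X).round().astype(int)
        r.append(round(1000*float((b["R"]@X+b["t"])[2]-b["z_map"][v,u])))
    print(y,r)   # ~0 visible floor, large = occluded
E
python3 vis.py
```

```text
time: 17.33
eef_pos: [0.3764, -0.3632, 0.22]
tcp_rot: [0.751, 0.62, 0.228, 0.013]
wrist_force: [-1.0, 0.3, -1.7]
grip_width: 0.0161
time: 17.75
eef_pos: [0.3505, -0.4042, 0.2163]
tcp_rot: [0.754, 0.616, 0.228, 0.014]
wrist_force: [-0.2, 0.1, -2.5]
grip_width: 0.0162
elev tote y(tool x), x(tool y) deg [19.1 17.5] tilt 26.4 [ 0.351 -0.404  0.216] [-0.2  0.1 -2.5] 0.016150647342999088 0.026 17.75
foot~ [ 0.28  -0.508  0.151]
[[450, 204, -8, -30, 50], [451, 204, -8, -35, 50], [452, 204, -8, -39, 49], [449, 205, -13, -25, 47], [452, 206, -15, -38, 42], [451, 208, -24, -32, 35], [450, 209, -28, -27, 33], [451, 209, -28, -32, 31], [452, 209, -27, -36, 30], [451, 210, -31, -31, 28], [453, 210, -31, -40, 26], [450, 211, -36, -26, 27], [453, 211, -35, -39, 23], [452, 212, -39, -34, 20], [453, 212, -38, -38, 19], [447, 213, -44, -12, 33], [448, 213, -44, -16, 29], [449, 213, -44, -20, 25], [452, 213, -43, -33, 17], [453, 213, -42, -38, 15]]
-40 [32, -9, -7, -8, 423, 457]
-20 [40, -4, 3, -7, 429, 481]
0 [41, -4, -9, 140, 456, 494]
20 [27, 24, 118, 113, 479, 516]
40 [-5, -3, 87, 91, 494, 526]
```

The corner region is mostly visible now. View it; this is picture 12, the last one.

View pics/c10.png

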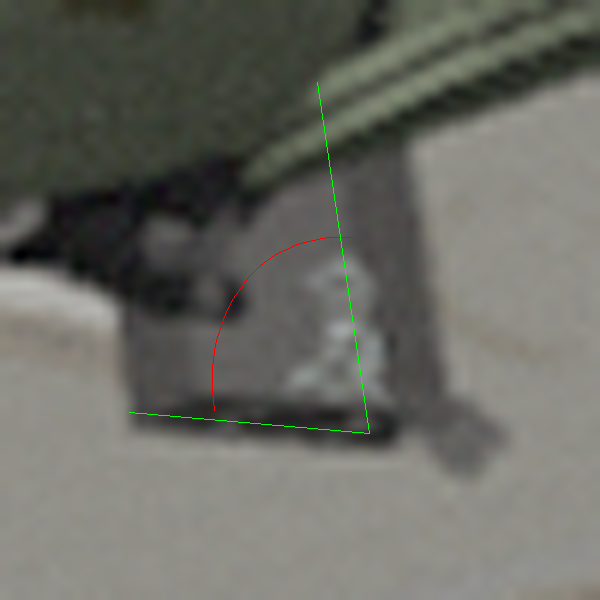

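Four bright rings are gathered in the corner. Three run along the -y wall at about (375,385), (360,335) and (345,280), with one beside them at (315,380). The farthest is about 47 mm from the corner, and no nut is visible elsewhere. Settle, check the lid by depth, and hand in.

```bash
python3 -m inch '[{"dx":0,"dy":0,"dz":0,"rx":0,"ry":0,"rz":0},{"dx":0,"dy":0,"dz":0,"rx":0,"ry":0,"rz":0},{"dx":0,"dy":0,"dz":0,"rx":0,"ry":0,"rz":0},{"dx":0,"dy":0,"dz":0,"rx":0,"ry":0,"rz":0},{"dx":0,"dy":0,"dz":0,"rx":0,"ry":0,"rz":0},{"dx":0,"dy":0,"dz":0,"rx":0,"ry":0,"rz":0}]'; python3 t.py; python3 - <<'E'
from h import *
a=optics.snapshot("side")
for p in[(.42,-.29),(.49,-.30),(.48,-.34),(.41,-.33),(.56,-.30)]:
    print(p,dep(a,*pix(a,[*p,.007]).round()).round(3))
ctrl.job_done(); s=ctrl.get_state();print(s["time"],s["eef_pos"],s["grip_width"])
E
python3 t.py
```

```text
time: 18.35
eef_pos: [0.353, -0.4, 0.2168]
tcp_rot: [0.752, 0.618, 0.228, 0.013]
wrist_force: [0.5, 0.4, -1.3]
grip_width: 0.0162
elev tote y(tool x), x(tool y) deg [19.1 17.5] tilt 26.4 [ 0.353 -0.4    0.217] [ 0.5  0.4 -1.3] 0.016153260553173492 0.008 18.35
foot~ [ 0.283 -0.504  0.151]
(0.42, -0.29) [ 0.419 -0.29   0.007]
(0.49, -0.3) [ 0.491 -0.305  0.002]
(0.48, -0.34) [ 0.479 -0.339  0.007]
(0.41, -0.33) [ 0.41  -0.328  0.009]
(0.56, -0.3) [ 0.561 -0.311 -0.001]
the job is handed in; nothing more can be done
the job is handed in; nothing more can be done
the job is handed in; nothing more can be done
```

I lifted the lid off by its knob and set it flat on the table, knob up, near (0.45, -0.32) m. I then picked the tote up by its handle, tilted it to 44° and eased it back to 26°. The job was handed in at about 18 s of the 58 s allowed, with the tote still held in the air.

**Tilt and height:** the tote's y axis is 19° up and its x axis 17.5° up. The foot of the pouring corner is about 150 mm up, worked out from the tool pose. The grip opening was steady at 16 mm, with the arm practically at rest.

**Nuts:** the last picture shows four bright rings in the pouring corner, three along the -y wall and one beside them. I estimate the farthest at about 47 mm from the corner, against the 60 mm limit. The floor overlay was about 3 px (10 mm) off, and part of the tote's far side was hidden by the arm. The wrist force averaged about 2 N, close to the tote plus four nuts, but single readings ran from 1.3 to 2.6 N.

**Lid:** depth at three of four points on the plate read 7–9 mm, which fits a flat lid. The fourth read 2 mm, which may be camera noise, as the lid looked flat in the pictures.

**Bystanders:** none were touched as far as I saw, but I did not measure their positions again. I also never located the tall vial with certainty.

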